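# Unstack the chocolate table's pots and close the jar in the warmer

### The arm

A 6-joint arm with a two-finger parallel gripper is mounted at the origin on the work surface. World frame = base frame: x ahead of the robot, y to its left, z up, the work surface at z = 0. Lengths are in m, angles in rad, forces in N, time in s.
With the tool pointing down it reaches from about 0.375 to 0.975 m from the base axis. Payload 3.8 kg.
Tool frame: the origin (TCP) lies midway between the tips of the shut fingers; the grasp point (between the pads) lies 19 mm behind it; z points along the fingers, y is the line along which they close (so a half turn about z gives the same grasp; the last joint's range is limited). The gripper opens to 85 mm and grips with 20 to 120 N. Pads are 22 mm wide; open, the fingers measure 114 mm over their backs; the gripper's body (76 mm by 85 mm) begins 54 mm behind the grasp point. The pads swing forward as they close: fully open they stand 13 mm farther back than shut.
Start: joints at [1.225, 0.264, 1.604, -0, 1.274, -0.037], TCP at [0.205, 0.643, 0.231] pointing down, gripper open.
Joint ranges: [-2.63, 2.63], [-0.94, 2.18], [0.31, 2.57], [-1.31, 4.45], [0, 2.66], [-2.55, 2.55]. Speed limits (rad/s): [2.57, 2.57, 3.14, 3.14, 3.14, 3.14].

### API

Orientations are given as a rotation vector (axis times angle).
In Python, from workcell import bot, cams gives the robot as it stands.
- The arm moves only by the tool play_rows, never from a script. Its argument "rows" is a list of rows, each a list of 2 entries, a list of its own where there are three numbers: the shift along the tool's x, y, z scaled (see below), then the turn, a rotation vector about the tool's x, y, z scaled (see below). A call has 1 to 20 rows; each row is the pose to reach, as a shift and turn from the pose commanded when the call began, along the tool's axes at that moment; what a row does not reach only later rows make up. The controller multiplies each number of a shift by 250 mm and each number of a turn by 45 degrees. A row lasts 1/12 s, in which the tool goes at most 41.7 mm and 7.16 degrees, less where a joint would pass 70% of its speed; a pose out of reach is approached as far as the arm can. A call with a number of a shift or a turn outside -1 to 1 is refused whole. A call with a gripper value outside its range is refused whole. "claw" is the opening, from -1 (shut) to 1 (fully open), set as the call begins (left out, the last holds). The fingers move at their own pace and stop on an object; "newtons" is the grip in N (left out, the last holds). Time passes only in rows, so rows that repeat a pose let the fingers close. It gives the time, the measured TCP pose, the force, the opening and the grip force at its end, in the units of the state.
- bot.read_state(): the state, without advancing time (a new reading comes with each control period).
- cams.read_camera(name): name is "scene" or "top" or "wrist"; returns a dict with "image" (384x512x3 uint8, red, green, blue), "K" (3x3 intrinsics, pixels), "T" (4x4, takes a point from camera to world coordinates); the wrist camera has in their place "mount" (4x4, takes a point from camera to tool coordinates, whose origin is the TCP and whose axes are the flange's). Camera axes: x right, y down, z forward; pixel columns grow to the right and rows downward; lengths in m; the calibration is good to about 2 mm. A picture is of the moment at which its call begins: read the wrist's pose just before it. There is no depth.
- bot.finish_job(): hands the job in; it is judged then, once.
The state is a dict: "time": time; "q": joint angles; "joint_vel": joint speeds; "joint_torque": joint torques, N m; "tool_pos": TCP position; "tcp_rot": TCP orientation; "wrist_force": force on the tool from outside, world axes, zero at the start; "torque": the same for the moment, N m; "width": opening from 0.0 (shut) to 1.0 (fully open); "grip_force": force on a finger pad.
Only numpy, scipy, OpenCV 4.12 (cv2) and the standard library are available. Lean on these libraries where they do the work, as an engineer would, in place of code of your own. Each camera call takes 0.05 s, during which the arm holds its last target. There are 200 camera calls.

### The job

The pots for the chocolate afternoon came out of the kitchen in two piles on the wooden board: please take the piles apart and set everything out. Stand the brown chocolate jar inside the open blue warmer pot and close the deep blue cap fully down over it, and set the yellow pot, the green pot and the red tin each fully on the coaster of its own colour. Set things down gently, keep them upright, and leave the little glass dish of chocolates where it is.

Things in the scene. Friction and masses are not known exactly. Their poses are not given: they have to be found in the camera images.
- jar: small round chocolate jar, dark brown with a cream lid, 36 mm in diameter and 74 mm tall, foot tapered to 28 mm over its lowest 6 mm; 0.09 to 0.17 kg. Starts upright on top of the blue cap. Origin: centre of its underside, z up. Round, so its yaw does not matter.
- cap: deep blue cap of the warmer: a cup, mouth down, 61 mm across outside, 50 mm tall, flat top 4 mm thick, hollow 56 mm wide, 46 mm deep. Starts on the yellow or green pot's lid, under the jar. Goes straight down over the warmer's neck (2 mm play all round); no twist needed. Fully closed its rim is on the shoulder, origin 38 mm above the warmer's. Origin: centre of its rim plane (underside), z up.
- yellow_pot: yellow round topping pot with flat lid, body 64 mm in diameter, 40 mm tall in all, on a wide round foot 76 mm in diameter and 6 mm thick; about 0.15 kg. Starts on the 12 mm thick wooden board at the bottom of one of the two piles. Origin: centre of its underside, z up.
- green_pot: green round topping pot, same shape and size as the yellow one, at the bottom of the other pile. The two piles are 130 mm apart, centre to centre. Origin: centre of its underside, z up.
- red_tin: red round tin with a steel disc on top, 52 mm in diameter, 40 mm tall, no foot; about 0.11 kg. Starts on top of one of the two pots, the one that does not carry the blue cap. Origin: centre of its underside, z up.
- warmer: open blue insulated pot, loose on the table, 0.4 kg: body 67 mm across up to a flat shoulder 38 mm up; above it a steel neck up to 52 mm, 51 mm across, stepped in to 48 mm over its top 7 mm; round opening 44 mm wide, inner floor 6 mm above its underside. The jar stands on that floor and looks out 28 mm above the neck. Origin: centre of its underside, z up.
- yellow_coaster: round yellow coaster, 100 mm in diameter, 5 mm thick, fixed on the table. Origin: centre of its underside.
- green_coaster: round green coaster, 100 mm in diameter, 5 mm thick, fixed on the table. Origin: centre of its underside.
- red_coaster: round red coaster, 100 mm in diameter, 5 mm thick, fixed on the table. Origin: centre of its underside.
- choc_dish: small clear glass dish with chocolates, 74 mm across the rim and 45 mm tall, standing loose beyond the board; not to be shifted. Origin: centre of its underside.
Not all that is in view belongs to the job. Several things look just like the red_coaster: the one meant starts farthest from the robot's base.

How it is judged:
At the end, for the whole second after the job is handed in: Jar on the warmer's floor (centre within 6 mm), cap down on its shoulder (within 3 mm; centre within 5 mm), yellow and green pots within 14 mm of the centres of the coasters of their colours, red tin within 24 mm of the red one's; all, warmer too, upright within 0.08 rad, released and at rest (horizontal distance between jar and warmer below 0.006 m and z of jar in the frame of warmer between 0.003 and 0.009 m and horizontal distance between cap and warmer below 0.005 m and z of cap in the frame of warmer between 0.035 and 0.041 m and horizontal distance between yellow_pot and yellow_coaster below 0.014 m and z of yellow_pot in the frame of yellow_coaster between 0.002 and 0.008 m and horizontal distance between green_pot and green_coaster below 0.014 m and z of green_pot in the frame of green_coaster between 0.002 and 0.008 m and horizontal distance between red_tin and red_coaster below 0.024 m and z of red_tin in the frame of red_coaster between 0.002 and 0.008 m and angle between each of jar, cap, yellow_pot, green_pot, red_tin, warmer's own z axis and vertical below 0.08 rad and linear speed of each of jar, cap, yellow_pot, green_pot, red_tin, warmer below 0.02 m/s and angular speed of each of jar, cap, yellow_pot, green_pot, red_tin, warmer below 0.2 rad/s); the robot touches nothing.
It fails at once if a jar, pot, tin, cap or the warmer tips by more than 0.7 rad (angle between any of jar, cap, yellow_pot, green_pot, red_tin, warmer's own z axis and vertical above 0.7 rad).
It fails at once if a thing is let fall onto its place instead of being set down (over 0.6 m/s just above it, as from about 20 mm) ((linear speed of jar above 0.6 m/s and horizontal distance between jar and warmer below 0.04 m and z of jar in the frame of warmer below 0.055 m) or (linear speed of cap above 0.6 m/s and horizontal distance between cap and warmer below 0.04 m and z of cap in the frame of warmer below 0.09 m) or (linear speed of yellow_pot above 0.6 m/s and horizontal distance between yellow_pot and yellow_coaster below 0.04 m and z of yellow_pot in the frame of yellow_coaster below 0.055 m) or (linear speed of green_pot above 0.6 m/s and horizontal distance between green_pot and green_coaster below 0.04 m and z of green_pot in the frame of green_coaster below 0.055 m) or (linear speed of red_tin above 0.6 m/s and horizontal distance between red_tin and red_coaster below 0.04 m and z of red_tin in the frame of red_coaster below 0.055 m)).
It fails at once if the glass dish of chocolates is shifted by more than 20 mm or tipped (distance of choc_dish from where it was at the start of the episode above 0.02 m or angle between choc_dish's own z axis and vertical above 0.3 rad).
It also fails if it takes over 136 s, if anything falls off the work surface, if the arm or the gripper's body presses on something with over 40 N, if the wrist force passes 120 N, or if a joint passes its speed limit or range.

## Working session

There is one attempt and no reset: what is moved stays moved. The work goes in short steps, Python scripts to look and compute and a tool call to move; the robot and the scene stay as the last step left them, time stands still between calls to the robot, and variables do not carry over. Pictures are saved under pics/ and viewed, at most 14 in all, crops included, and the job is handed in when it is done.

Besides the shell and the picture viewer there is one more tool, called as name([rows], argument=value, ...), one row to a line, values as JSON. play_rows: Moves the arm, as the interface text tells. Its arguments: {"type":"object","properties":{"rows":{"type":"array","items":{"type":"array"}},"claw":{"type":"number"},"newtons":{"type":"number"}},"required":["rows"]}

```bash
mkdir -p pics; python3 - <<'E'
from workcell import bot,cams
import cv2,numpy as np
s=bot.read_state();print({k:np.round(v,4).tolist() for k,v in s.items()})
for n in ("scene","top"):
    c=cams.read_camera(n);cv2.imwrite(f"pics/{n}0.png",c["image"][:,:,::-1]);print(n,np.round(c["K"],1).tolist(),np.round(c["T"],4).tolist())
c=cams.read_camera("wrist");cv2.imwrite("pics/wrist0.png",c["image"][:,:,::-1]);print(np.round(c["K"],1).tolist(),np.round(c["mount"],4).tolist())
E
```

```text
{'time': 0.0, 'q': [1.2251, 0.2647, 1.6054, 0.0, 1.2737, -0.0369], 'joint_vel': [-0.0007, -0.0007, -0.0001, 0.0006, 0.0024, 0.0012], 'joint_torque': [0.0007, -51.5099, -36.7325, 0.0, 0.0129, 0.0], 'tool_pos': [0.2049, 0.6424, 0.23], 'tcp_rot': [-0.4831, -3.1038, 0.0033], 'wrist_force': [0.1892, -0.5786, -0.6746], 'torque': [0.0267, -0.0512, -0.0002], 'grip_force': 0.0, 'width': 1.0005}
scene [[376.5, 0.0, 256.2], [0.0, 376.5, 189.3], [0.0, 0.0, 1.0]] [[0.8616, 0.2968, -0.4116, 0.9291], [0.5075, -0.513, 0.6923, -0.6077], [-0.0057, -0.8054, -0.5927, 0.6539], [0.0, 0.0, 0.0, 1.0]]
top [[494.5, 0.0, 262.2], [0.0, 494.5, 197.2], [0.0, 0.0, 1.0]] [[0.026, -0.9953, 0.0928, 0.4106], [-0.9996, -0.0254, 0.0082, 0.0278], [-0.0058, -0.093, -0.9957, 1.5866], [0.0, 0.0, 0.0, 1.0]]
[[317.2, 0.0, 253.5], [0.0, 317.2, 194.6], [0.0, 0.0, 1.0]] [[-0.0011, -0.9529, -0.3034, 0.0784], [1.0, -0.0012, -0.0, -0.0015], [-0.0003, -0.3034, 0.9529, -0.1422], [0.0, 0.0, 0.0, 1.0]]
```

View pics/scene0.png

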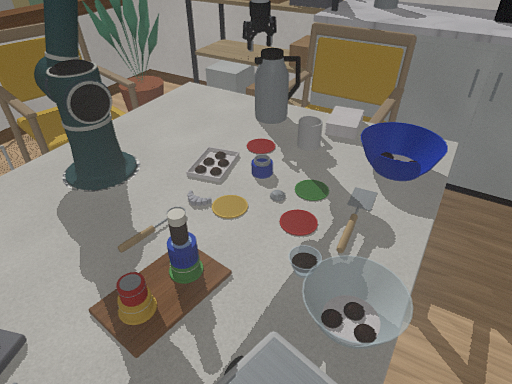

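View pics/top0.png

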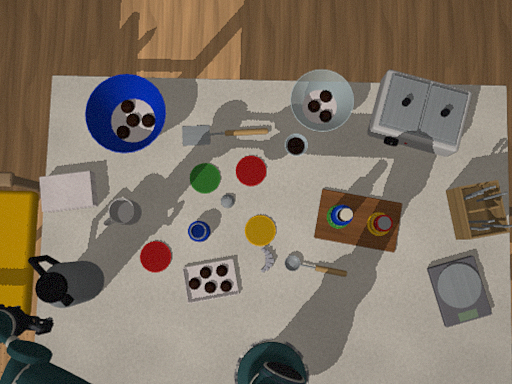

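Candidates (top view). Red coaster: discs at (251,170) and (155,256); the red tin at (381,224) is not a coaster. Blue things: the big bowl at (126,113), the warmer at (199,231), and the cap under the jar at (341,216). Jar: cream lid at (345,215). The small steel objects at (228,200) and (292,261) are clutter. The glass dish is (296,145), not the large bowl at (322,100). The red disc at (251,170) looks farthest from the base, so I'll check that in numbers.

```bash
cat > h.py <<'E'
from workcell import bot,cams
import cv2,numpy as np
from scipy.spatial.transform import Rotation as R
def cam(n):
    if n=="wrist":
        s=bot.read_state();c=cams.read_camera(n);T=np.eye(4);T[:3,:3]=R.from_rotvec(s["tcp_rot"]).as_matrix();T[:3,3]=s["tool_pos"];c["T"]=T@c["mount"]
    else: c=cams.read_camera(n)
    return c
def ray(c,u,v,z):
    d=c["T"][:3,:3]@np.linalg.solve(c["K"],np.array([u,v,1.]));o=c["T"][:3,3]
    return o+d*(z-o[2])/d[2]
def proj(c,p):
    q=np.linalg.inv(c["T"])@np.append(p,1.);q=c["K"]@q[:3];return q[:2]/q[2]
def mask(c,h0,h1,s0,v0,s1=255,v1=255):
    hsv=cv2.cvtColor(c["image"],cv2.COLOR_RGB2HSV)
    if h0>h1: return cv2.inRange(hsv,(h0,s0,v0),(179,s1,v1))|cv2.inRange(hsv,(0,s0,v0),(h1,s1,v1))
    return cv2.inRange(hsv,(h0,s0,v0),(h1,s1,v1))
def blobs(c,m,z,amin=40):
    "blob contours cast on plane z: centre by enclosing circle and radius"
    out=[]
    for k in cv2.findContours(m,cv2.RETR_EXTERNAL,cv2.CHAIN_APPROX_NONE)[0]:
        if cv2.contourArea(k)<amin: continue
        w=np.array([ray(c,*p[0],z)[:2] for p in k],np.float32)
        (x,y),r=cv2.minEnclosingCircle(w);mm=k[:,0].mean(0)
        e=cv2.fitEllipse(w) if len(w)>5 else None
        out.append((np.round(mm).astype(int).tolist(),[round(x,4),round(y,4),round(r,4)],np.round(np.r_[e[0],e[1]],4).tolist()))
    return out
def tomove(target,yaw=None):
    "shift (tool axes, /0.25) to bring the TCP to target"
    s=bot.read_state();M=R.from_rotvec(s["tcp_rot"]).as_matrix()
    return np.round(M.T@(np.array(target)-s["tool_pos"])/0.25,4)
E
python3 - <<'E'
from h import *
for n in ("top","scene"):
    c=cam(n);print(n)
    for nm,a,z in (("red",(170,8,140,90),.005),("redtin",(170,8,140,90),.092),("green",(50,75,100,50),.005),("yellow",(18,32,120,90),.005),("blue_neck",(105,130,120,50),.038)):
        print(nm,*[b for b in blobs(c,mask(c,*a),z) if b[1][2]<.09],sep="\n  ")
    cv2.imwrite(f"pics/{n}_crop.png",cv2.resize(c["image"][:,:,::-1][140:280,180:440] if n=="top" else c["image"][:,:,::-1][130:340,90:350],None,fx=3,fy=2.8,interpolation=cv2.INTER_CUBIC))
E
```

```text
top
red
  ([155, 256], [0.3608, 0.3762, 0.0491], [0.3608, 0.3764, 0.095, 0.0955])
  ([384, 222], [0.4868, -0.3497, 0.0268], [0.4866, -0.3497, 0.0497, 0.0518])
  ([251, 170], [0.644, 0.0807, 0.0491], [0.6439, 0.0808, 0.0951, 0.0953])
redtin
  ([155, 256], [0.3635, 0.3571, 0.0464], [0.3636, 0.3572, 0.0897, 0.0902])
  ([384, 222], [0.4826, -0.329, 0.0254], [0.4824, -0.3289, 0.0469, 0.0489])
  ([251, 170], [0.6312, 0.0778, 0.0464], [0.6311, 0.0778, 0.0899, 0.09])
green
  ([333, 218], [0.5022, -0.2009, 0.037], [0.505, -0.2081, 0.0711, 0.0774])
  ([205, 178], [0.6165, 0.2284, 0.049], [0.6162, 0.2283, 0.0944, 0.0954])
yellow
  ([260, 230], [0.4523, 0.0457, 0.0499], [0.4523, 0.0459, 0.0963, 0.097])
  ([376, 224], [0.4833, -0.332, 0.0387], [0.4832, -0.3341, 0.0691, 0.0741])
blue_neck
  ([198, 231], [0.4442, 0.2369, 0.0337], [0.4446, 0.2371, 0.0612, 0.066])
  ([341, 215], [0.506, -0.2089, 0.0345], [0.5066, -0.2113, 0.0561, 0.0676])
scene
red
  ([134, 298], [0.4454, -0.3032, 0.0284], [0.451, -0.3072, 0.0408, 0.0523])
  ([130, 283], [0.4171, -0.285, 0.0331], [0.4153, -0.2841, 0.0537, 0.062])
  (
[... 233 characters left out ...]
30, 283], [0.4858, -0.3282, 0.0286], [0.4842, -0.3275, 0.0465, 0.0537])
  ([298, 222], [0.6825, -0.009, 0.0426], [0.6822, -0.0093, 0.0822, 0.0823])
  ([260, 146], [0.4367, 0.2465, 0.0425], [0.4371, 0.2474, 0.0777, 0.081])
green
  ([177, 276], [0.4908, -0.2166, 0.0223], [0.5022, -0.2148, 0.0246, 0.0551])
yellow
  ([137, 307], [0.4672, -0.3179, 0.0486], [0.4687, -0.3184, 0.0728, 0.099])
  ([229, 206], [0.4536, 0.0489, 0.0497], [0.4528, 0.0482, 0.0948, 0.0962])
  ([116, 112], [-0.2943, 0.3115, 0.0647], [-0.2812, 0.3205, 0.0497, 0.1178])
  ([318, 108], [0.4147, 0.7599, 0.055], [0.4141, 0.7645, 0.0345, 0.1345])
blue_neck
  ([183, 251], [0.4746, -0.1707, 0.0559], [0.4684, -0.1688, 0.0593, 0.1292])
```

View pics/top_crop.png

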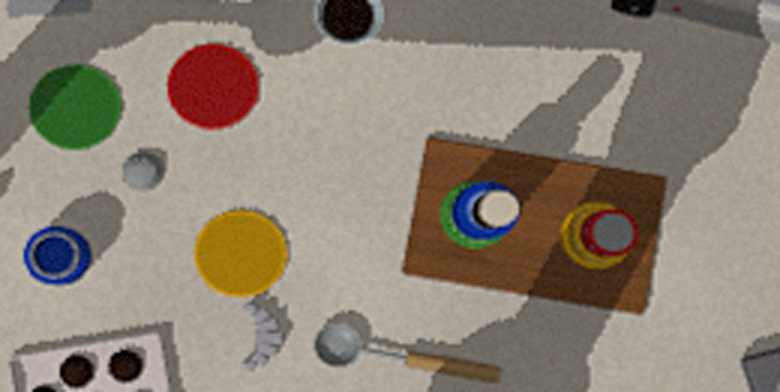

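The crop shows the jar and blue cap on the green pot at about (485,212), the red tin on the yellow pot at (600,235), the warmer at (57,255), and the chosen red coaster at (213,85). In world coordinates the two red discs are 0.649 m and 0.521 m from the base, so the one meant is at (0.644, 0.082). Now moving over the jar.

play_rows([
  [[-0.716,-0.951,-0.09],[0,0,-0.393]],
  [[-0.716,-0.951,-0.09],[0,0,-0.393]],
  [[-0.716,-0.951,-0.09],[0,0,-0.393]],
  [[-0.716,-0.951,-0.09],[0,0,-0.393]],
  [[-0.716,-0.951,-0.09],[0,0,-0.393]],
  [[-0.716,-0.951,-0.09],[0,0,-0.393]],
  [[-0.716,-0.951,-0.09],[0,0,-0.393]],
  [[-0.716,-0.951,-0.09],[0,0,-0.393]],
  [[-0.716,-0.951,-0.09],[0,0,-0.393]],
  [[-0.716,-0.951,-0.09],[0,0,-0.393]],
], claw=1)

```text
time: 1.08
tool_pos: [0.3036, 0.3624, 0.2541]
tcp_rot: [0.003, 3.141, 0.002]
wrist_force: [-0.6, 0.2, 0.1]
width: 1.002
grip_force: 0.0
```

play_rows([
  [[-0.4,-1,-0.1],[0,0,0]],
  [[-0.4,-1,-0.1],[0,0,0]],
  [[-0.4,-1,-0.1],[0,0,0]],
  [[-0.4,-1,-0.1],[0,0,0]],
  [[-0.4,-1,-0.1],[0,0,0]],
  [[-0.4,-1,-0.1],[0,0,0]],
  [[-0.4,-1,-0.1],[0,0,0]],
  [[-0.4,-1,-0.1],[0,0,0]],
])

```text
time: 1.75
tool_pos: [0.4055, 0.1105, 0.2793]
tcp_rot: [0.005, 3.14, -0.001]
wrist_force: [-0.4, 0.7, 0.2]
width: 0.998
grip_force: 0.0
```

play_rows([
  [[-0.38,-1,-0.1],[0,0,0]],
  [[-0.38,-1,-0.1],[0,0,0]],
  [[-0.38,-1,-0.1],[0,0,0]],
  [[-0.38,-1,-0.1],[0,0,0]],
  [[-0.38,-1,-0.1],[0,0,0]],
  [[-0.38,-1,-0.1],[0,0,0]],
  [[-0.38,-1,-0.1],[0,0,0]],
  [[-0.38,-1,-0.1],[0,0,0]],
])

```text
time: 2.42
tool_pos: [0.501, -0.1396, 0.3034]
tcp_rot: [0.003, 3.141, -0.001]
wrist_force: [-0.3, 0.6, 0.4]
width: 1.001
grip_force: 0.0
```

```bash
python3 - <<'E'
from h import *
c=cam("wrist");cv2.imwrite("pics/wrist1.png",c["image"][:,:,::-1])
print(proj(c,[.505,-.21,.176]))
m=mask(c,15,40,10,150,110)
print("lid wrist",*blobs(c,m,.176,200),sep="\n ")
c=cam("top");m=mask(c,15,40,10,180,110);m[:190]=0;m[250:]=0;m[:,:330]=0;m[:,360:]=0
print("lid top",*blobs(c,m,.176,20),sep="\n ")
E
```

```text
[175.84944967 191.5956352 ]
lid wrist
 ([187, 184], [0.4985, -0.1992, 0.0197], [0.4994, -0.2002, 0.0327, 0.0368])
 ([321, 126], [0.4465, -0.0804, 0.0495], [0.4511, -0.0828, 0.0413, 0.0816])
lid top
```

View pics/wrist1.png

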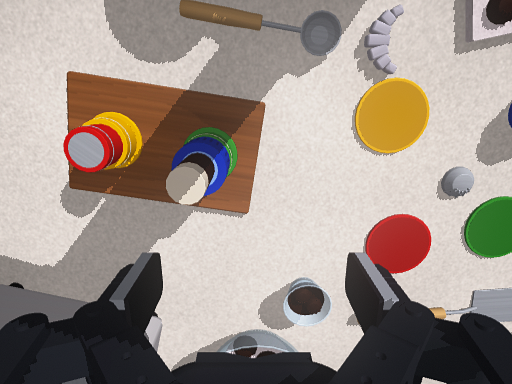

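The wrist view shows the jar lid at (187,184) on the blue cap and green pot, the tin on the yellow pot at (90,148), and the dish at (305,302), clear of the piles. Next I centre over the jar and re-measure.

play_rows([
  [[0.01,-0.238,0.1],[0,0,0]],
  [[0.01,-0.238,0.2],[0,0,0]],
  [[0.01,-0.238,0.2],[0,0,0]],
  [[0.01,-0.238,0.2],[0,0,0]],
])

```text
time: 2.85
tool_pos: [0.4945, -0.1949, 0.2511]
tcp_rot: [0.001, -3.137, -0.006]
wrist_force: [-1.2, -0.3, 0.3]
width: 1.001
grip_force: 0.0
```

```bash
python3 - <<'E'
from h import *
c=cam("wrist");cv2.imwrite("pics/wrist2.png",c["image"][:,:,::-1]);print(bot.read_state()["tool_pos"])
print(proj(c,[.4985,-.199,.176]),proj(c,bot.read_state()["tool_pos"]))
m=mask(c,12,45,8,110,120)
print("lid wrist",*blobs(c,m,.176,300),sep="\n ")
print("cap top",*blobs(c,mask(c,105,130,120,40),.102,300),sep="\n ")
print("green",*blobs(c,mask(c,45,80,90,30),.018,300),sep="\n ")
E
```

```text
[ 0.49567532 -0.19501662  0.25302614]
[249.22767426 212.84404845] [255.79021552 262.2187243 ]
lid wrist
 ([274, 133], [0.5156, -0.1905, 0.2202], [0.4855, -0.1932, 0.2631, 0.4396])
cap top
 ([247, 178], [0.4974, -0.2019, 0.0336], [0.5006, -0.2018, 0.0547, 0.0692])
green
 ([250, 155], [0.501, -0.2013, 0.0375], [0.5122, -0.2025, 0.0741, 0.0899])
```

View pics/wrist2.png

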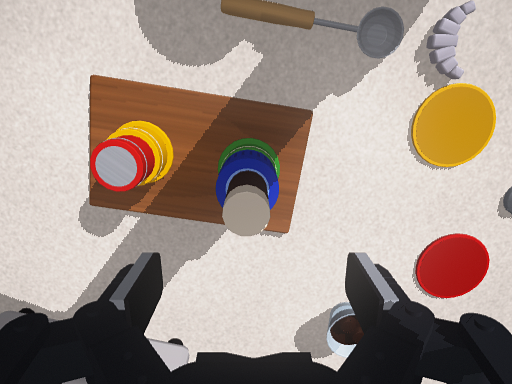

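The lid is at about (246,210), just above the fingers' midpoint; the yellow pile is clear at (120,165). I'll refine with a local crop.

```bash
cat >> h.py <<'E'
def local(c,m,u,v,r):
    k=np.zeros_like(m);cv2.circle(k,(int(u),int(v)),int(r),255,-1);return m&k
E
python3 - <<'E'
from h import *
c=cam("wrist");s=bot.read_state();print(np.round(s["tool_pos"],4),np.round(s["tcp_rot"],4))
u,v=proj(c,[.4985,-.199,.176]);print(u,v)
hsv=cv2.cvtColor(c["image"],cv2.COLOR_RGB2HSV);print(hsv[int(v),int(u)],hsv[int(v)+28,int(u)],hsv[int(v),int(u)-30])
p=hsv[int(v)-3,int(u)-2].astype(int)
m=cv2.inRange(hsv,tuple(map(float,p-[8,30,18])),tuple(map(float,p+[8,30,18])))
m=cv2.morphologyEx(local(c,m,u,v-3,32),cv2.MORPH_OPEN,np.ones((3,3)))
print("lid wrist",*blobs(c,m,.176,300),sep="\n ")
c=cam("top")
for n,(h,z) in {"lid":((12,45,10,130,130),.176)}.items():
    q=proj(c,[.4985,-.199,.176]);m=local(c,mask(c,*h),*q,9);print(q,blobs(c,m,z,20))
E
```

```text
[ 0.4964 -0.1953  0.2543] [-2.7000e-03  3.1411e+00  1.4000e-03]
249.61268498161334 210.10548076895384
[ 15  35 159] [ 13  15 231] [ 10 132  91]
lid wrist
 ([247, 214], [0.502, -0.2002, 0.0206], [0.5002, -0.2013, 0.0345, 0.0368])
[345.37148575 214.48857183] [([348, 213], [0.5009, -0.2058, 0.0172], [0.5026, -0.2052, 0.0246, 0.03])]
```

play_rows([
  [[-0.012,-0.02,0.1],[0,0,0]],
  [[-0.012,-0.02,0.2],[0,0,0]],
  [[-0.012,-0.02,0.3],[0,0,0]],
  [[-0.012,-0.02,0.36],[0,0,0]],
  [[-0.012,-0.02,0.4],[0,0,0]],
  [[-0.012,-0.02,0.4],[0,0,0]],
  [[-0.012,-0.02,0.4],[0,0,0]],
])

```text
time: 3.58
tool_pos: [0.4996, -0.2019, 0.1549]
tcp_rot: [-0.001, 3.14, -0.001]
wrist_force: [-1.0, 0.3, 1.0]
width: 0.998
grip_force: 0.0
```

play_rows([
  [[0,0,0],[0,0,0]],
  [[0,0,0],[0,0,0]],
  [[0,0,0],[0,0,0]],
  [[0,0,0],[0,0,0]],
  [[0,0,0],[0,0,0]],
  [[0,0,0],[0,0,0]],
  [[0,0,0],[0,0,0]],
  [[0,0,0],[0,0,0]],
], claw=-1, newtons=25)

```text
time: 4.25
tool_pos: [0.4996, -0.2026, 0.1549]
tcp_rot: [0.0, 3.14, -0.001]
wrist_force: [0.3, 1.3, 5.4]
width: 0.413
grip_force: 25.0
```

play_rows([
  [[0,0,-0.05],[0,0,0]],
  [[0,0,-0.12],[0,0,0]],
  [[0,0,-0.2],[0,0,0]],
  [[0,0,-0.28],[0,0,0]],
  [[0,0.05,-0.36],[0,0,0]],
  [[0,0.13,-0.4],[0,0,0]],
  [[0,0.22,-0.4],[0,0,0]],
  [[0.02,0.32,-0.4],[0,0,0]],
  [[0.04,0.42,-0.4],[0,0,0]],
  [[0.06,0.52,-0.4],[0,0,0]],
  [[0.08,0.62,-0.4],[0,0,0]],
  [[0.1,0.72,-0.4],[0,0,0]],
  [[0.12,0.82,-0.4],[0,0,0]],
  [[0.14,0.91,-0.4],[0,0,0]],
  [[0.15,0.97,-0.4],[0,0,0]],
  [[0.15,1.0,-0.4],[0,0,0]],
])

```text
time: 5.58
tool_pos: [0.4604, 0.0492, 0.2538]
tcp_rot: [0.003, -3.141, -0.0]
wrist_force: [0.2, -0.1, -0.1]
width: 0.412
grip_force: 25.2
```

play_rows([
  [[0,0.04,0],[0,0,0]],
  [[0,0.1,0],[0,0,0]],
  [[0,0.18,0],[0,0,0]],
  [[0,0.24,0],[0,0,0]],
  [[0,0.28,0],[0,0,0]],
  [[0,0.3,0],[0,0,0]],
  [[0,0.3,0],[0,0,0]],
  [[0,0.3,0],[0,0,0]],
])

```text
time: 6.25
tool_pos: [0.4614, 0.1222, 0.2537]
tcp_rot: [0.0, -3.141, 0.001]
wrist_force: [-0.3, -0.3, -1.2]
width: 0.414
grip_force: 25.3
```

```bash
python3 - <<'E'
from h import *
c=cam("wrist");cv2.imwrite("pics/wrist3.png",c["image"][:,:,::-1]);s=bot.read_state();print(np.round(s["tool_pos"],4),s["grip_force"],s["width"])
print(proj(c,[.444,.237,.052]))
print("warmer@.038",*blobs(c,mask(c,105,130,120,40),.038,300),sep="\n ")
E
```

```text
[0.4615 0.122  0.2537] 25.25493237480987 0.4117973558253681
[359.95317591 152.56148975]
warmer@.038
 ([489, 347], [0.7284, 0.4449, 0.0481], [0.7232, 0.4521, 0.0484, 0.0887])
 ([355, 148], [0.4424, 0.2345, 0.0375], [0.4423, 0.2351, 0.0647, 0.0748])
```

View pics/wrist3.png

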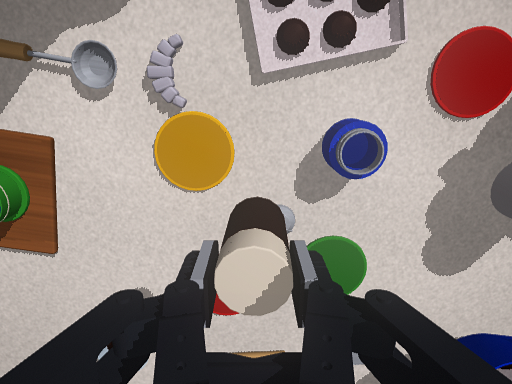

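The jar is held upright between the fingers at (255,270). The warmer opening shows at (360,151), and the yellow coaster at (194,151). I'll measure the neck opening.

```bash
cat >> h.py <<'E'
def opening(c,guess,z=.052,rmax=40):
    "blue region inside the steel ring -> centre on plane z"
    u,v=proj(c,[guess[0],guess[1],z]);m=local(c,mask(c,100,135,100,20),u,v,rmax)
    best=None
    n,lab,st,ce=cv2.connectedComponentsWithStats(m)
    for i in range(1,n):
        if st[i,4]<20: continue
        k=cv2.findContours((lab==i).astype(np.uint8),cv2.RETR_EXTERNAL,cv2.CHAIN_APPROX_NONE)[0][0]
        w=np.array([ray(c,*p[0],z)[:2] for p in k],np.float32);e=cv2.fitEllipse(w)
        print(st[i,4],np.round(ce[i]),np.round(np.r_[e[0],e[1]],4))
E
python3 - <<'E'
from h import *
c=cam("wrist");opening(c,(.4424,.235))
cv2.imwrite("pics/w3c.png",cv2.resize(c["image"][105:195,310:405,::-1],None,fx=5,fy=5,interpolation=cv2.INTER_NEAREST))
c=cam("top");opening(c,(.4424,.235),rmax=14)
s=bot.read_state();print(np.round(s["tool_pos"],4))
E
```

```text
1321 [348. 144.] [0.44   0.2307 0.0625 0.0725]
1041 [359. 151.] [0.443  0.2361 0.037  0.0408]
[0.4614 0.1219 0.2537]
```

View pics/w3c.png

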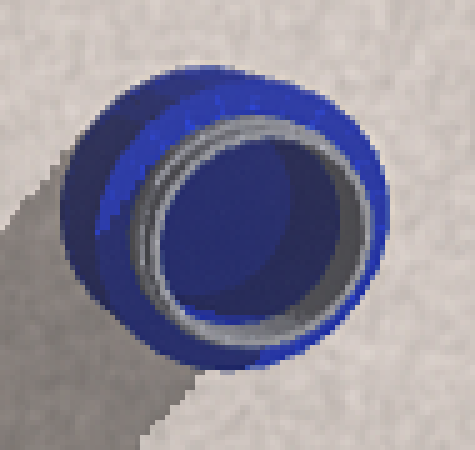

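The crop shows the steel rim with its inner edge spanning (160..362, 125..335), so the opening centre is at full-image pixel (362,151).

```bash
python3 - <<'E'
from h import *
c=cam("wrist");s=bot.read_state()
print("rim wrist",ray(c,362.2,151,.052), "edges",ray(c,342,151,.052)[:2],ray(c,382.4,151,.052)[:2],ray(c,362,130,.052)[:2],ray(c,362,172,.052)[:2])
zt=s["tool_pos"][2]+.021
print("lid rel tcp",ray(c,254,273,zt)-s["tool_pos"], "edges",ray(c,215,273,zt)[:2],ray(c,293,273,zt)[:2])
hsv=cv2.cvtColor(c["image"],cv2.COLOR_RGB2HSV);m=local(c,cv2.inRange(hsv,(5,8,90),(45,110,255)),254,273,50);m=cv2.morphologyEx(m,cv2.MORPH_CLOSE,np.ones((3,3)));print(blobs(c,m,zt,500),s["tool_pos"])
t=cam("top");im=t["image"];u,v=proj(t,[.4435,.237,.052]);print(u,v)
cv2.imwrite("pics/t3c.png",cv2.resize(im[int(v)-18:int(v)+18,int(u)-18:int(u)+18,::-1],None,fx=14,fy=14,interpolation=cv2.INTER_NEAREST));print(int(u)-18,int(v)-18)
E
```

```text
rim wrist [0.44247177 0.23910553 0.052     ] edges [0.4424257  0.21708538] [0.44251784 0.26112515] [0.41990447 0.23659446] [0.46596847 0.24127509]
lid rel tcp [-0.00445952 -0.00110632  0.021     ] edges [0.45696095 0.10388198] [0.45702911 0.13781735]
[([254, 273], [0.459, 0.1204, 0.0243], [0.459, 0.1211, 0.0355, 0.0489])] [0.46145455 0.12195643 0.25378696]
197.892387385586 230.9234605748331
179 212
```

View pics/t3c.png

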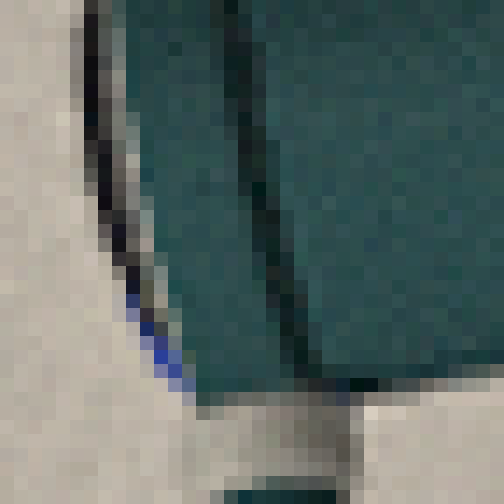

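The top view of the warmer is blocked by the arm here, so I rely on the wrist: rim at (0.4428, 0.239), diameter reads 44 mm as it should. Hovering over it.

play_rows([
  [[0.01,0.05,0],[0,0,0]],
  [[0.02,0.13,0],[0,0,0]],
  [[0.03,0.23,0],[0,0,0]],
  [[0.05,0.33,0],[0,0,0]],
  [[0.06,0.41,0],[0,0,0]],
  [[0.064,0.45,0.03],[0,0,0]],
  [[0.064,0.466,0.1],[0,0,0]],
  [[0.064,0.466,0.19],[0,0,0]],
  [[0.064,0.466,0.28],[0,0,0]],
  [[0.064,0.466,0.37],[0,0,0]],
  [[0.064,0.466,0.45],[0,0,0]],
  [[0.064,0.466,0.5],[0,0,0]],
  [[0.064,0.466,0.515],[0,0,0]],
  [[0.064,0.466,0.515],[0,0,0]],
  [[0.064,0.466,0.515],[0,0,0]],
])

```text
time: 7.75
tool_pos: [0.4458, 0.2389, 0.1253]
tcp_rot: [0.001, 3.141, -0.0]
wrist_force: [-0.1, -0.0, 0.3]
width: 0.413
grip_force: 25.3
```

```bash
python3 - <<'E'
from h import *
c=cam("wrist");s=bot.read_state();print(np.round(s["tool_pos"],4),s["grip_force"])
d=cam("scene");u,v=map(int,proj(d,[.444,.238,.08]))
a=cv2.resize(c["image"][90:330,150:370],(396,432),interpolation=cv2.INTER_CUBIC);b=cv2.resize(d["image"][v-36:v+36,u-33:u+33],(396,432),interpolation=cv2.INTER_CUBIC)
cv2.imwrite("pics/w4.png",np.hstack([a,b])[:,:,::-1])
E
```

```text
[0.4463 0.2392 0.126 ] 25.320261487358948
```

View pics/w4.png

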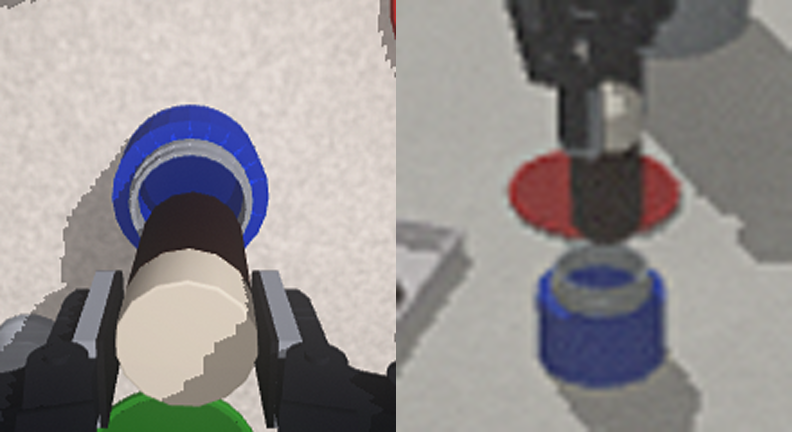

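Wrist crop: the jar bottom lies over the ring (ring centre x≈191, jar ≈190). Scene crop: the jar is above the neck to within about a pixel. Lowering it in two steps.

play_rows([
  [[0.004,0.002,0.03],[0,0,0]],
  [[0.004,0.002,0.06],[0,0,0]],
  [[0.004,0.002,0.09],[0,0,0]],
  [[0.004,0.002,0.12],[0,0,0]],
  [[0.004,0.002,0.15],[0,0,0]],
  [[0.004,0.002,0.16],[0,0,0]],
  [[0.004,0.002,0.16],[0,0,0]],
])

```text
time: 8.43
tool_pos: [0.4434, 0.2392, 0.0836]
tcp_rot: [-0.0, -3.139, 0.002]
wrist_force: [-0.3, -0.1, -1.3]
width: 0.41
grip_force: 25.3
```

play_rows([
  [[0,0,0.02],[0,0,0]],
  [[0,0,0.04],[0,0,0]],
  [[0,0,0.06],[0,0,0]],
  [[0,0,0.075],[0,0,0]],
  [[0,0,0.085],[0,0,0]],
  [[0,0,0.09],[0,0,0]],
  [[0,0,0.09],[0,0,0]],
])

```text
time: 9.02
tool_pos: [0.4442, 0.2395, 0.0622]
tcp_rot: [-0.0, -3.141, 0.0]
wrist_force: [-0.6, 1.2, -1.0]
width: 0.412
grip_force: 25.3
```

play_rows([
  [[0,0,0.005],[0,0,0]],
  [[0,0,0.01],[0,0,0]],
  [[0,0,0.012],[0,0,0]],
  [[0,0,0.014],[0,0,0]],
  [[0,0,0.014],[0,0,0]],
  [[0,0,0.014],[0,0,0]],
])

```text
time: 9.52
tool_pos: [0.4445, 0.2397, 0.0591]
tcp_rot: [0.0, 3.141, 0.0]
wrist_force: [1.0, -0.7, -0.4]
width: 0.409
grip_force: 25.3
```

play_rows([
  [[0,0,0.003],[0,0,0]],
  [[0,0,0.003],[0,0,0]],
  [[0,0,0.003],[0,0,0]],
  [[0,0,0.003],[0,0,0]],
  [[0,0,0.003],[0,0,0]],
  [[0,0,-0.1],[0,0,0]],
  [[0,0,-0.25],[0,0,0]],
  [[0,0,-0.4],[0,0,0]],
  [[0,0,-0.56],[0,0,0]],
  [[0,0,-0.72],[0,0,0]],
  [[0,0,-0.8],[0,0,0]],
  [[0,0,-0.8],[0,0,0]],
  [[0,0,-0.8],[0,0,0]],
], claw=1)

```text
time: 10.6
tool_pos: [0.4454, 0.2402, 0.2611]
tcp_rot: [0.0, 3.138, 0.003]
wrist_force: [0.1, 0.5, 0.3]
width: 1.003
grip_force: 0.0
```

```bash
python3 - <<'E'
from h import *
c=cam("wrist");s=bot.read_state();print(np.round(s["tool_pos"],4))
u,v=map(int,proj(c,[.444,.238,.06]));print(u,v)
d=cam("scene");a,b=map(int,proj(d,[.444,.238,.06]))
A=cv2.resize(c["image"][v-60:v+60,u-55:u+55],(396,432),interpolation=cv2.INTER_CUBIC);B=cv2.resize(d["image"][b-36:b+36,a-33:a+33],(396,432),interpolation=cv2.INTER_CUBIC)
cv2.imwrite("pics/w5.png",np.hstack([A,B])[:,:,::-1])
print(blobs(c,mask(c,105,130,120,40),.038,300))
m=local(c,mask(c,8,45,8,90,110),*proj(c,[.444,.238,.08]),22);print("lid",blobs(c,m,.08,100))
E
```

```text
[0.4443 0.2396 0.2589]
252 166
[([253, 160], [0.4422, 0.2394, 0.0349], [0.4423, 0.2391, 0.0643, 0.0688])]
lid [([255, 169], [0.4424, 0.2408, 0.0192], [0.4428, 0.2409, 0.0342, 0.0372])]
```

View pics/w5.png

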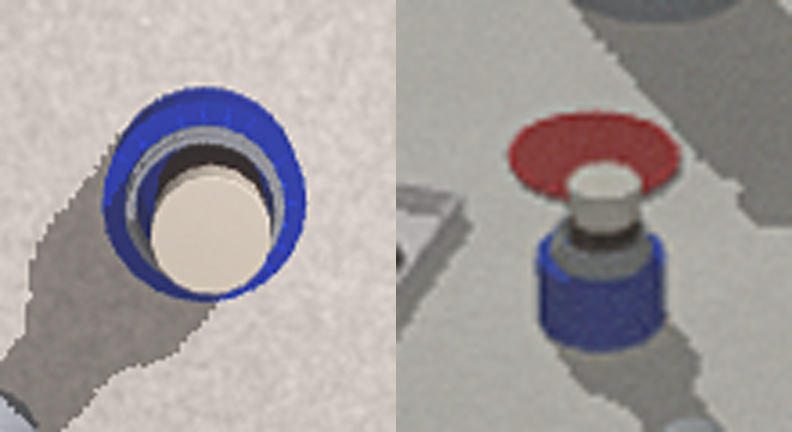

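The jar stands inside the warmer neck and looks out as described (wrist lid at (255,169), warmer at (253,160)). Next is the cap.

play_rows([
  [[-0.1,-0.9,0],[0,0,0]],
  [[-0.1,-0.9,0],[0,0,0]],
  [[-0.1,-0.9,0],[0,0,0]],
  [[-0.1,-0.9,0],[0,0,0]],
  [[-0.1,-0.9,0],[0,0,0]],
  [[-0.1,-0.9,0],[0,0,0]],
  [[-0.1,-0.9,0],[0,0,0]],
])

```text
time: 11.28
tool_pos: [0.4682, 0.0111, 0.2564]
tcp_rot: [-0.008, -3.137, 0.002]
wrist_force: [-1.0, 0.1, -0.2]
width: 1.001
grip_force: 0.0
```

play_rows([
  [[-0.12,-0.85,0.1],[0,0,0]],
  [[-0.12,-0.85,0.1],[0,0,0]],
  [[-0.12,-0.85,0.1],[0,0,0]],
  [[-0.12,-0.85,0.1],[0,0,0]],
  [[-0.12,-0.85,0.1],[0,0,0]],
  [[-0.12,-0.85,0.1],[0,0,0]],
  [[-0.12,-0.85,0.1],[0,0,0]],
  [[-0.12,-0.85,0.1],[0,0,0]],
])

```text
time: 11.95
tool_pos: [0.4986, -0.1966, 0.2322]
tcp_rot: [-0.002, -3.138, -0.004]
wrist_force: [-0.4, 1.6, 0.7]
width: 1.001
grip_force: 0.0
```

```bash
python3 - <<'E'
from h import *
c=cam("wrist");c=cam("wrist");s=bot.read_state();print(np.round(s["tool_pos"],4))
cv2.imwrite("pics/wrist6.png",c["image"][:,:,::-1])
m=mask(c,105,130,120,40)
print("cap z.102",[b for b in blobs(c,m,.102,500)])
# top disc only: brighter blue
hsv=cv2.cvtColor(c["image"],cv2.COLOR_RGB2HSV);u,v=map(int,proj(c,[.5,-.202,.102]));print(u,v,[hsv[v+d,u].tolist() for d in (-40,-30,-20,0,20)])
t=cam("top");print("top warmer .038",[b for b in blobs(t,mask(t,105,130,120,50),.038) if b[1][2]<.05]);print("top cap .102",[b for b in blobs(t,mask(t,105,130,120,50),.102) if b[1][2]<.05])
m=local(t,mask(t,8,45,8,130,110),*proj(t,[.444,.238,.08]),10);print("lid top",blobs(t,m,.08,20))
E
```

```text
[ 0.499  -0.1959  0.2333]
cap z.102 [([248, 185], [0.4982, -0.2017, 0.0343], [0.4989, -0.2018, 0.0592, 0.068])]
248 187 [[66, 132, 87], [116, 204, 124], [114, 196, 133], [110, 119, 167], [111, 112, 166]]
top warmer .038 [([198, 231], [0.4442, 0.2369, 0.0337], [0.4446, 0.2371, 0.0612, 0.066])]
top cap .102 [([198, 231], [0.4429, 0.2283, 0.0323], [0.4432, 0.2284, 0.0586, 0.0633])]
lid top [([196, 230], [0.4455, 0.2406, 0.0185], [0.4449, 0.2401, 0.0328, 0.0341])]
```

View pics/wrist6.png

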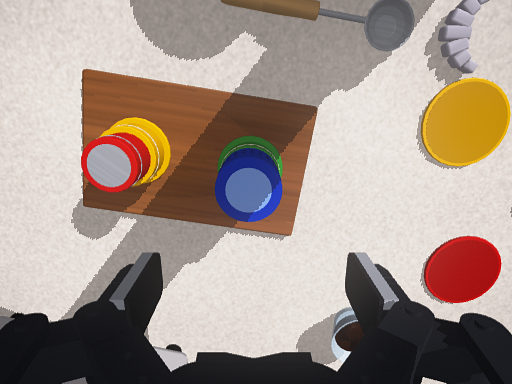

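The cap is bare now: its light top inlay is at (248,189), the cap body at (248,185), with the green pot's foot behind it.

```bash
python3 - <<'E'
from h import *
c=cam("wrist");s=bot.read_state();print(np.round(s["tool_pos"],4))
m=local(c,mask(c,100,130,80,120,155),248,189,32);m=cv2.morphologyEx(m,cv2.MORPH_OPEN,np.ones((3,3)))
print("inlay",blobs(c,m,.102,200))
m=mask(c,105,130,120,40);k=max(cv2.findContours(m,cv2.RETR_EXTERNAL,cv2.CHAIN_APPROX_NONE)[0],key=cv2.contourArea)
w=np.array([ray(c,*p[0],.102) for p in k]);print(w[:,0].max(),w[:,1].min(),w[:,1].max())
E
```

```text
[ 0.4994 -0.196   0.234 ]
inlay [([248, 189], [0.5024, -0.202, 0.0211], [0.5024, -0.2019, 0.041, 0.0411])]
0.5322081262011393 -0.2318031689441618 -0.17208136750154718
```

play_rows([
  [[-0.008,-0.024,0.1],[0,0,0]],
  [[-0.008,-0.024,0.22],[0,0,0]],
  [[-0.008,-0.024,0.34],[0,0,0]],
  [[-0.008,-0.024,0.46],[0,0,0]],
  [[-0.008,-0.024,0.56],[0,0,0]],
  [[-0.008,-0.024,0.62],[0,0,0]],
  [[-0.008,-0.024,0.65],[0,0,0]],
  [[-0.008,-0.024,0.655],[0,0,0]],
  [[-0.008,-0.024,0.655],[0,0,0]],
  [[-0.008,-0.024,0.655],[0,0,0]],
])

```text
time: 12.98
tool_pos: [0.5027, -0.204, 0.0719]
tcp_rot: [-0.001, 3.139, -0.002]
wrist_force: [-0.1, -0.1, -0.5]
width: 0.999
grip_force: 0.0
```

play_rows([
  [[0,0,0],[0,0,0]],
  [[0,0,0],[0,0,0]],
  [[0,0,0],[0,0,0]],
  [[0,0,0],[0,0,0]],
  [[0,0,0],[0,0,0]],
  [[0,0,0],[0,0,0]],
], claw=-1, newtons=25)

```text
time: 13.48
tool_pos: [0.5025, -0.2042, 0.0721]
tcp_rot: [0.001, 3.139, -0.001]
wrist_force: [-0.9, 1.7, 5.2]
width: 0.707
grip_force: 27.0
```

play_rows([
  [[0,0,-0.04],[0,0,0]],
  [[0,0,-0.1],[0,0,0]],
  [[0,0,-0.2],[0,0,0]],
  [[0,0,-0.32],[0,0,0]],
  [[0,0,-0.44],[0,0,0]],
  [[0,0.04,-0.54],[0,0,0]],
  [[0,0.1,-0.6],[0,0,0]],
  [[0,0.2,-0.6],[0,0,0]],
  [[0.02,0.3,-0.6],[0,0,0]],
  [[0.04,0.4,-0.6],[0,0,0]],
  [[0.06,0.5,-0.6],[0,0,0]],
  [[0.08,0.6,-0.6],[0,0,0]],
  [[0.1,0.7,-0.6],[0,0,0]],
  [[0.12,0.8,-0.6],[0,0,0]],
  [[0.14,0.9,-0.6],[0,0,0]],
  [[0.15,0.96,-0.6],[0,0,0]],
  [[0.15,1,-0.6],[0,0,0]],
  [[0.15,1,-0.6],[0,0,0]],
])

```text
time: 14.98
tool_pos: [0.4638, 0.0475, 0.2208]
tcp_rot: [-0.003, 3.141, 0.001]
wrist_force: [-0.4, -0.0, -1.4]
width: 0.712
grip_force: 27.8
```

```bash
python3 - <<'E'
from h import *
t=cam("top");now=t["image"].copy();t["image"]=cv2.imread("pics/top0.png")[:,:,::-1].copy()
def fit(c,m,z,tag):
    k=max(cv2.findContours(m,cv2.RETR_EXTERNAL,cv2.CHAIN_APPROX_NONE)[0],key=cv2.contourArea)
    w=np.array([ray(c,*p[0],z)[:2] for p in k],np.float32);print(tag,np.round(w.min(0),4),np.round(w.max(0),4),np.round(cv2.minEnclosingCircle(w)[0],4),np.round(cv2.minEnclosingCircle(w)[1],4))
u,v=proj(t,[.502,-.204,.102]);m=local(t,mask(t,105,130,100,40),u,v,14);fit(t,m,.102,"cap top0")
u,v=proj(t,[.444,.237,.038]);m=local(t,mask(t,105,130,100,40),u,v,16);fit(t,m,.038,"warmer top0")
u,v=proj(t,[.444,.237,.052]);m=mask(t,105,130,100,40);m=local(t,m,u,v,7);fit(t,m,.052,"opening top0")
hsv=cv2.cvtColor(t["image"],cv2.COLOR_RGB2HSV);iv,iu=int(v),int(u)
for i in range(iv-12,iv+13,1): print(" ".join("%3d"%x for x in hsv[i,iu-13:iu+14,1]))
c=cam("wrist");s=bot.read_state();p=s["tool_pos"];z=p[2]+.030;u,v=proj(c,[p[0],p[1],z]);print(p,u,v)
m=local(c,mask(c,100,130,60,90,165),u,v,60);m=cv2.morphologyEx(m,cv2.MORPH_OPEN,np.ones((5,5)));b=blobs(c,m,z,300);print(b)
cv2.imwrite("pics/wrist7.png",c["image"][:,:,::-1])
print("warmer",[b for b in blobs(c,mask(c,105,130,120,40),.038,300)])
E
```

```text
cap top0 [ 0.4712 -0.2309] [ 0.5317 -0.1677] [ 0.5029 -0.1991] 0.0333
warmer top0 [0.4124 0.2039] [0.4751 0.2701] [0.4448 0.237 ] 0.0338
opening top0 [0.4247 0.2182] [0.465  0.2556] [0.445  0.2381] 0.0205
 28  29  26  30  32  32  28  27  29  31  28  30  27  28  29  30  34  27  27  34  25  36  29  32  21  27  32
 27  26  30  29  28  28  33  26  27  34  33  35  37  36  32  43  40  32  36  30  34  28  29  18  27  31  31
 30  28  26  29  30  30  31  25  31  36  37  17  14  13  13  19  14  14  34  26  31  39  27  35  35  31  29
 24  28  30  30  28  29  31  34  32  11  23 163 241 255 255 244 209 141  52  31  25  33  34  31  29  36  32
 26  33  30  30  29  32  37  24  21 173 255 246 197 151 111 165 195 239 255 255 138  11  31  44  22  29  38
 36  29  26  31  35  34  14  89 232 253 163  39  46  80  56  60  61  69 190 252 255 184  48  39  37  31  32
 27  30  30  28  35  28  94 255 180  93  11  29  20 109 130 102  40   4  35  91 247 224 255  60  35  34  31
 29  27  25  33  33  26 217 171  51  31   8 229 255 255 255 239 228 116  35  10 105 223 239 219  36  32  35
 27  30  28  40  17 167 224  76
[... 1403 characters left out ...]
6 143 245 252 189 128  79  91 122 148 216 255 244 255 162  30  30  35  32  32
 31  32  31  29  33  31  34  29   8  67 141 235 255 255 255 255 253 255 255 204  81  25  28  37  31  27  28
 26  28  27  30  32  30  30  34  35  40  10  53  64  75 112 106 104  91  36  16  11  39  29  29  28  31  29
 30  30  30  28  31  31  27  31  31  34  37  41  43  37   9  31  17  13  40  38  36  31  27  29  26  29  30
[0.46408433 0.04582097 0.22060269] 255.0421161949023 294.3477040559017
[([253, 292], [0.464, 0.0452, 0.0211], [0.464, 0.0452, 0.0415, 0.0416])]
warmer [([253, 274], [0.5911, 0.0445, 0.1089], [0.5957, 0.0453, 0.1697, 0.2173]), ([430, 149], [0.4417, 0.2295, 0.0409], [0.4429, 0.2343, 0.0601, 0.089])]
```

View pics/wrist7.png

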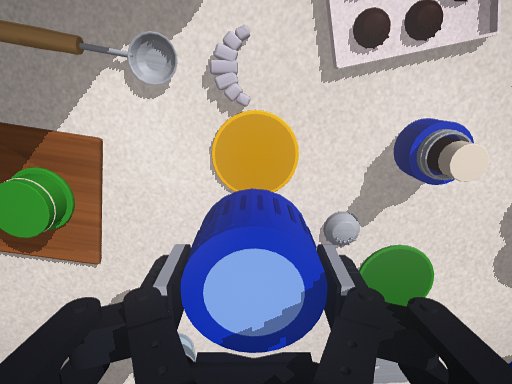

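The cap is held centred between the fingers (inlay at (253,292)); the warmer with the jar is at (430,150). Carrying the cap over and hovering.

play_rows([
  [[0.01,0.04,0],[0,0,0]],
  [[0.02,0.11,0],[0,0,0]],
  [[0.03,0.2,0],[0,0,0]],
  [[0.04,0.3,0],[0,0,0]],
  [[0.05,0.4,0],[0,0,0]],
  [[0.06,0.5,0],[0,0,0]],
  [[0.07,0.6,0],[0,0,0]],
  [[0.079,0.69,0],[0,0,0]],
  [[0.079,0.74,0],[0,0,0]],
  [[0.079,0.766,0.04],[0,0,0]],
  [[0.079,0.766,0.12],[0,0,0]],
  [[0.079,0.766,0.2],[0,0,0]],
  [[0.079,0.766,0.28],[0,0,0]],
  [[0.079,0.766,0.34],[0,0,0]],
  [[0.079,0.766,0.38],[0,0,0]],
  [[0.079,0.766,0.38],[0,0,0]],
  [[0.079,0.766,0.38],[0,0,0]],
  [[0.079,0.766,0.38],[0,0,0]],
])

```text
time: 16.58
tool_pos: [0.445, 0.2376, 0.1261]
tcp_rot: [0.001, 3.14, 0.001]
wrist_force: [0.2, 0.4, -0.3]
width: 0.709
grip_force: 27.8
```

```bash
python3 - <<'E'
from h import *
P=[]
for i in range(4):
    d=cam("scene");P.append(bot.read_state()["tool_pos"])
print(np.round(np.mean(P,0),4),np.round(P,4).tolist())
m=mask(d,105,130,100,30);u,v=map(int,proj(d,[.444,.238,.07]));m[:v-50]=0;m[v+50:]=0;m[:,:u-35]=0;m[:,u+35:]=0
for r in range(v-40,v+40,3):
    x=np.where(m[r])[0]
    if len(x)>4: print(r,x.min(),x.max(),(x.min()+x.max())/2)
E
```

```text
[0.4452 0.2379 0.1266] [[0.4453, 0.2378, 0.1265], [0.4453, 0.2379, 0.1266], [0.4452, 0.238, 0.1266], [0.445, 0.238, 0.1265]]
131 260 271 265.5
134 260 271 265.5
137 260 271 265.5
140 252 271 261.5
143 252 271 261.5
146 255 268 261.5
164 252 271 261.5
167 252 271 261.5
170 252 271 261.5
173 252 271 261.5
176 255 268 261.5
```

Scene columns: cap and warmer centres are both at 261.5, so they are aligned. Lowering.

play_rows([
  [[0.003,-0.002,0.03],[0,0,0]],
  [[0.003,-0.002,0.06],[0,0,0]],
  [[0.003,-0.002,0.1],[0,0,0]],
  [[0.003,-0.002,0.14],[0,0,0]],
  [[0.003,-0.002,0.18],[0,0,0]],
  [[0.003,-0.002,0.205],[0,0,0]],
  [[0.003,-0.002,0.22],[0,0,0]],
  [[0.003,-0.002,0.225],[0,0,0]],
  [[0.003,-0.002,0.225],[0,0,0]],
])

```text
time: 17.53
tool_pos: [0.4431, 0.237, 0.0685]
tcp_rot: [-0.0, -3.141, 0.001]
wrist_force: [0.5, 0.2, -1.7]
width: 0.707
grip_force: 27.8
```

play_rows([
  [[0,0,0.008],[0,0,0]],
  [[0,0,0.016],[0,0,0]],
  [[0,0,0.024],[0,0,0]],
  [[0,0,0.03],[0,0,0]],
  [[0,0,0.034],[0,0,0]],
  [[0,0,0.034],[0,0,0]],
])

```text
time: 18.03
tool_pos: [0.4439, 0.2377, 0.0608]
tcp_rot: [0.001, 3.14, 0.002]
wrist_force: [-0.1, 2.8, -0.1]
width: 0.708
grip_force: 27.9
```

play_rows([
  [[0,0,0.004],[0,0,0]],
  [[0,0,0.008],[0,0,0]],
  [[0,0,0.011],[0,0,0]],
  [[0,0,0.013],[0,0,0]],
  [[0,0,0.013],[0,0,0]],
  [[0,0,0.013],[0,0,0]],
])

```text
time: 18.53
tool_pos: [0.444, 0.2377, 0.0581]
tcp_rot: [0.0, 3.141, 0.002]
wrist_force: [-0.4, 4.0, 6.5]
width: 0.7
grip_force: 28.4
```

play_rows([
  [[0,0,0],[0,0,0]],
  [[0,0,0],[0,0,0]],
  [[0,0,0],[0,0,0]],
  [[0,0,0],[0,0,0]],
  [[0,0,-0.06],[0,0,0]],
  [[0,0,-0.16],[0,0,0]],
  [[0,0,-0.3],[0,0,0]],
  [[0,0,-0.46],[0,0,0]],
  [[0,0,-0.6],[0,0,0]],
  [[0,0,-0.7],[0,0,0]],
  [[0,0,-0.72],[0,0,0]],
  [[0,0,-0.72],[0,0,0]],
], claw=1)

```text
time: 19.53
tool_pos: [0.4448, 0.2376, 0.2398]
tcp_rot: [0.0, 3.137, 0.003]
wrist_force: [0.4, 0.8, 0.0]
width: 1.0
grip_force: 0.0
```

```bash
python3 - <<'E'
from h import *
c=cam("wrist");c=cam("wrist");s=bot.read_state();print(np.round(s["tool_pos"],4))
u,v=map(int,proj(c,[.444,.238,.06]));d=cam("scene");a,b=map(int,proj(d,[.444,.238,.06]))
A=cv2.resize(c["image"][v-60:v+60,u-55:u+55],(396,432),interpolation=cv2.INTER_CUBIC);B=cv2.resize(d["image"][b-36:b+36,a-33:a+33],(396,432),interpolation=cv2.INTER_CUBIC)
cv2.imwrite("pics/w8.png",np.hstack([A,B])[:,:,::-1])
E
```

```text
[0.4426 0.2366 0.2359]
```

View pics/w8.png

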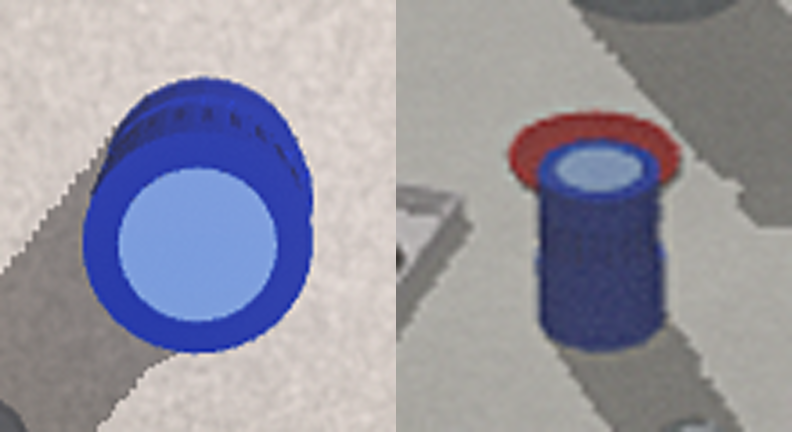

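The cap sits fully down over the warmer, flush on the shoulder in both views. Now the green pot.

play_rows([
  [[-0.1,-0.9,-0.06],[0,0,0]],
  [[-0.1,-0.9,-0.06],[0,0,0]],
  [[-0.1,-0.9,-0.06],[0,0,0]],
  [[-0.1,-0.9,-0.06],[0,0,0]],
  [[-0.1,-0.9,-0.06],[0,0,0]],
  [[-0.1,-0.9,-0.06],[0,0,0]],
  [[-0.1,-0.9,-0.06],[0,0,0]],
])

```text
time: 20.27
tool_pos: [0.4674, 0.0085, 0.25]
tcp_rot: [-0.008, -3.138, 0.002]
wrist_force: [0.4, 0.0, -0.3]
width: 0.996
grip_force: 0.0
```

play_rows([
  [[-0.12,-0.85,0.2],[0,0,0]],
  [[-0.12,-0.85,0.2],[0,0,0]],
  [[-0.12,-0.85,0.2],[0,0,0]],
  [[-0.12,-0.85,0.2],[0,0,0]],
  [[-0.12,-0.85,0.2],[0,0,0]],
  [[-0.12,-0.85,0.2],[0,0,0]],
  [[-0.12,-0.85,0.2],[0,0,0]],
  [[-0.12,-0.85,0.2],[0,0,0]],
])

```text
time: 20.93
tool_pos: [0.4973, -0.1993, 0.2001]
tcp_rot: [-0.002, -3.138, -0.004]
wrist_force: [-0.2, -1.0, -0.3]
width: 1.001
grip_force: 0.0
```

```bash
cat >> h.py <<'E'
def ext(c,m,z,tag,amin=300):
    for k in cv2.findContours(m,cv2.RETR_EXTERNAL,cv2.CHAIN_APPROX_NONE)[0]:
        if cv2.contourArea(k)<amin: continue
        w=np.array([ray(c,*p[0],z)[:2] for p in k],np.float32);print(tag,k[:,0].mean(0).astype(int),"x",np.round([w[:,0].min(),w[:,0].max()],4),"y",np.round([w[:,1].min(),w[:,1].max()],4),"mid",np.round((w.min(0)+w.max(0))/2,4))
E
python3 - <<'E'
from h import *
for i in range(3): c=cam("wrist")
s=bot.read_state();print(np.round(s["tool_pos"],4))
cv2.imwrite("pics/wrist9.png",c["image"][:,:,::-1])
g=mask(c,45,80,90,30);ext(c,g,.018,"pot@foot");ext(c,g,.052,"pot@lid")
r=mask(c,172,8,130,80);ext(c,r,.092,"tin")
ext(c,mask(c,18,32,110,70),.018,"yel@foot")
t=cam("top");ext(t,mask(t,105,130,100,40),.088,"top cap",60)
E
```

```text
[ 0.4983 -0.1986  0.202 ]
pot@foot [251 177] x [0.464  0.5461] y [-0.2383 -0.1643] mid [ 0.5051 -0.2013]
pot@lid [251 177] x [0.4594 0.5329] y [-0.2343 -0.168 ] mid [ 0.4961 -0.2012]
tin [478 282] x [0.5486 0.6201] y [-0.0303  0.0403] mid [0.5844 0.005 ]
tin [104 169] x [0.4515 0.5064] y [-0.3536 -0.2896] mid [ 0.4789 -0.3216]
yel@foot [132 151] x [0.444  0.5229] y [-0.3697 -0.291 ] mid [ 0.4835 -0.3303]
yel@foot [480 125] x [0.4037 0.4977] y [-0.0132  0.069 ] mid [0.4507 0.0279]
top cap [198 230] x [0.4124 0.473 ] y [0.1982 0.2653] mid [0.4427 0.2318]
top cap [125 113] x [0.6786 0.9258] y [0.3473 0.5962] mid [0.8022 0.4718]
```

play_rows([
  [[-0.015,-0.018,0.1],[0,0,0]],
  [[-0.015,-0.018,0.22],[0,0,0]],
  [[-0.015,-0.018,0.36],[0,0,0]],
  [[-0.015,-0.018,0.5],[0,0,0]],
  [[-0.015,-0.018,0.62],[0,0,0]],
  [[-0.015,-0.018,0.69],[0,0,0]],
  [[-0.015,-0.018,0.725],[0,0,0]],
  [[-0.015,-0.018,0.733],[0,0,0]],
  [[-0.015,-0.018,0.733],[0,0,0]],
  [[-0.015,-0.018,0.733],[0,0,0]],
])

```text
time: 21.97
tool_pos: [0.5037, -0.2051, 0.0208]
tcp_rot: [-0.001, 3.139, -0.002]
wrist_force: [0.2, -0.1, 0.2]
width: 0.999
grip_force: 0.0
```

play_rows([
  [[0,0,0],[0,0,0]],
  [[0,0,0],[0,0,0]],
  [[0,0,0],[0,0,0]],
  [[0,0,0],[0,0,0]],
  [[0,0,0],[0,0,0]],
  [[0,0,0],[0,0,0]],
], claw=-1, newtons=30)

```text
time: 22.47
tool_pos: [0.5036, -0.2051, 0.0211]
tcp_rot: [0.001, 3.139, -0.001]
wrist_force: [-0.4, 2.7, 6.3]
width: 0.739
grip_force: 32.1
```

play_rows([
  [[0,0,-0.04],[0,0,0]],
  [[0,0,-0.1],[0,0,0]],
  [[0,0,-0.2],[0,0,0]],
  [[0,0,-0.32],[0,0,0]],
  [[0,0,-0.44],[0,0,0]],
  [[-0.01,0.04,-0.54],[0,0,0]],
  [[-0.02,0.1,-0.6],[0,0,0]],
  [[-0.04,0.2,-0.6],[0,0,0]],
  [[-0.07,0.3,-0.6],[0,0,0]],
  [[-0.1,0.4,-0.6],[0,0,0]],
  [[-0.13,0.5,-0.6],[0,0,0]],
  [[-0.16,0.6,-0.6],[0,0,0]],
  [[-0.19,0.7,-0.6],[0,0,0]],
  [[-0.22,0.8,-0.6],[0,0,0]],
  [[-0.228,0.84,-0.6],[0,0,0]],
  [[-0.228,0.868,-0.6],[0,0,0]],
  [[-0.228,0.868,-0.6],[0,0,0]],
])

```text
time: 23.88
tool_pos: [0.5588, 0.0129, 0.1693]
tcp_rot: [0.002, -3.141, 0.0]
wrist_force: [-0.3, -0.5, -2.9]
width: 0.739
grip_force: 34.0
```

play_rows([
  [[-0.01,0.04,0],[0,0,0]],
  [[-0.03,0.11,0],[0,0,0]],
  [[-0.05,0.2,0],[0,0,0]],
  [[-0.08,0.3,0],[0,0,0]],
  [[-0.11,0.4,0],[0,0,0]],
  [[-0.14,0.5,0],[0,0,0]],
  [[-0.17,0.6,0],[0,0,0]],
  [[-0.2,0.7,0],[0,0,0]],
  [[-0.22,0.79,0],[0,0,0]],
  [[-0.228,0.84,0],[0,0,0]],
  [[-0.228,0.868,0],[0,0,0]],
  [[-0.228,0.868,0],[0,0,0]],
  [[-0.228,0.868,0],[0,0,0]],
])

```text
time: 24.97
tool_pos: [0.6158, 0.2281, 0.1688]
tcp_rot: [-0.0, -3.141, 0.002]
wrist_force: [0.5, -0.8, -1.8]
width: 0.741
grip_force: 34.0
```

```bash
python3 - <<'E'
from h import *
for i in range(3): c=cam("wrist")
s=bot.read_state();p=s["tool_pos"];print(np.round(p,4),s["grip_force"],s["width"])
g=mask(c,45,80,90,30);ext(c,g,p[2]+.031,"pot lid",100);ext(c,g,.005,"coaster",100)
r=mask(c,172,8,130,80);ext(c,r,.005,"red")
E
```

```text
[0.616  0.2277 0.169 ] 34.00927126407623 0.7427213633798676
pot lid [253 281] x [0.5789 0.644 ] y [0.1954 0.2574] mid [0.6114 0.2264]
pot lid [254 192] x [0.5477 0.593 ] y [0.1984 0.2545] mid [0.5703 0.2265]
coaster [253 281] x [0.6521 0.8315] y [0.1405 0.3115] mid [0.7418 0.226 ]
coaster [254 192] x [0.5662 0.691 ] y [0.1489 0.3034] mid [0.6286 0.2261]
red [112 200] x [0.5936 0.6917] y [0.0324 0.1319] mid [0.6427 0.0822]
```

play_rows([
  [[-0.012,0.004,0.05],[0,0,0]],
  [[-0.012,0.004,0.13],[0,0,0]],
  [[-0.012,0.004,0.23],[0,0,0]],
  [[-0.012,0.004,0.33],[0,0,0]],
  [[-0.012,0.004,0.43],[0,0,0]],
  [[-0.012,0.004,0.51],[0,0,0]],
  [[-0.012,0.004,0.56],[0,0,0]],
  [[-0.012,0.004,0.585],[0,0,0]],
  [[-0.012,0.004,0.6],[0,0,0]],
  [[-0.012,0.004,0.6],[0,0,0]],
  [[-0.012,0.004,0.6],[0,0,0]],
])

```text
time: 26.03
tool_pos: [0.6202, 0.2303, 0.0202]
tcp_rot: [0.0, 3.14, 0.001]
wrist_force: [0.1, -0.1, -1.1]
width: 0.736
grip_force: 34.0
```

play_rows([
  [[0,0,0.008],[0,0,0]],
  [[0,0,0.014],[0,0,0]],
  [[0,0,0.018],[0,0,0]],
  [[0,0,0.02],[0,0,0]],
  [[0,0,0.02],[0,0,0]],
  [[0,0,0.02],[0,0,0]],
])

```text
time: 26.53
tool_pos: [0.6193, 0.2302, 0.0143]
tcp_rot: [0.0, 3.141, 0.0]
wrist_force: [0.5, -0.4, -1.6]
width: 0.738
grip_force: 34.0
```

play_rows([
  [[0,0,0.002],[0,0,0]],
  [[0,0,0.005],[0,0,0]],
  [[0,0,0.006],[0,0,0]],
  [[0,0,0.006],[0,0,0]],
  [[0,0,0.006],[0,0,0]],
])

```text
time: 26.95
tool_pos: [0.6192, 0.2302, 0.0142]
tcp_rot: [0.0, 3.142, 0.0]
wrist_force: [-4.4, -1.0, 7.6]
width: 0.74
grip_force: 35.1
```

play_rows([
  [[0,0,0],[0,0,0]],
  [[0,0,0],[0,0,0]],
  [[0,0,0],[0,0,0]],
  [[0,0,0],[0,0,0]],
  [[0,0,-0.08],[0,0,0]],
  [[0,0,-0.2],[0,0,0]],
  [[0,0,-0.35],[0,0,0]],
  [[0,0,-0.5],[0,0,0]],
  [[0,0,-0.65],[0,0,0]],
  [[0,0,-0.8],[0,0,0]],
  [[0,0,-0.8],[0,0,0]],
  [[0,0,-0.8],[0,0,0]],
], claw=1)

```text
time: 27.95
tool_pos: [0.6216, 0.2309, 0.217]
tcp_rot: [0.0, 3.134, 0.004]
wrist_force: [-0.1, 0.1, -0.7]
width: 1.002
grip_force: 0.0
```

```bash
python3 - <<'E'
from h import *
for i in range(3): c=cam("wrist")
s=bot.read_state();p=s["tool_pos"];print(np.round(p,4))
g=mask(c,45,80,90,30);ext(c,g,.045,"pot lid",100);ext(c,g,.005,"coaster",100)
d=cam("scene");g=mask(d,45,80,90,30);ext(d,g,.005,"scene",60)
E
```

```text
[0.6181 0.2298 0.2105]
pot lid [253 162] x [0.5636 0.6504] y [0.1854 0.2728] mid [0.607  0.2291]
coaster [253 162] x [0.5667 0.6647] y [0.1798 0.2785] mid [0.6157 0.2292]
scene [300 190] x [0.5687 0.6207] y [0.1837 0.2476] mid [0.5947 0.2157]
scene [313 178] x [0.5671 0.6301] y [0.2516 0.3191] mid [0.5986 0.2854]
scene [129  15] x [-2.1067 -1.1258] y [1.2415 2.1097] mid [-1.6162  1.6756]
```

Green pot is set: wrist puts the coaster centre at (0.6157, 0.2292) and the pot at about (0.617, 0.229). Now the red tin.

play_rows([
  [[0.18,-0.8,0],[0,0,0]],
  [[0.18,-0.8,0],[0,0,0]],
  [[0.18,-0.8,0],[0,0,0]],
  [[0.18,-0.8,0],[0,0,0]],
  [[0.18,-0.8,0],[0,0,0]],
  [[0.18,-0.8,0],[0,0,0]],
])

```text
time: 28.65
tool_pos: [0.5713, 0.0242, 0.2101]
tcp_rot: [-0.008, -3.136, 0.005]
wrist_force: [0.3, 0.5, 0.7]
width: 1.0
grip_force: 0.0
```

play_rows([
  [[0.18,-0.8,0],[0,0,0]],
  [[0.18,-0.8,0],[0,0,0]],
  [[0.18,-0.8,0],[0,0,0]],
  [[0.18,-0.8,0],[0,0,0]],
  [[0.18,-0.8,0],[0,0,0]],
  [[0.18,-0.8,0],[0,0,0]],
])

```text
time: 29.15
tool_pos: [0.5268, -0.1753, 0.2106]
tcp_rot: [-0.008, -3.138, 0.003]
wrist_force: [0.4, 0.1, 0.3]
width: 1.001
grip_force: 0.0
```

play_rows([
  [[0.18,-0.65,0],[0,0,0]],
  [[0.18,-0.65,0],[0,0,0]],
  [[0.18,-0.65,0],[0,0,0]],
  [[0.18,-0.65,0],[0,0,0]],
  [[0.18,-0.65,0],[0,0,0]],
  [[0.18,-0.65,0],[0,0,0]],
  [[0.18,-0.65,0],[0,0,0]],
])

```text
time: 29.73
tool_pos: [0.4838, -0.3313, 0.2109]
tcp_rot: [-0.002, -3.14, -0.004]
wrist_force: [1.2, -0.3, -0.6]
width: 0.994
grip_force: 0.0
```

```bash
python3 - <<'E'
from h import *
for i in range(3): c=cam("wrist")
s=bot.read_state();p=s["tool_pos"];print(np.round(p,4),np.round(s["q"],2))
ext(c,mask(c,172,8,130,80),.092,"tin")
y=mask(c,18,32,110,70);ext(c,y,.018,"yel foot",100);ext(c,y,.052,"yel lid",100)
cv2.imwrite("pics/wrist10.png",c["image"][:,:,::-1])
t=cam("top");ext(t,mask(t,105,130,100,40),.088,"cap",60);g=mask(t,45,80,90,30);ext(t,g,.045,"green lid",60)
E
```

```text
[ 0.4845 -0.3305  0.2119] [-0.64  0.11  1.82  0.    1.21 -2.21]
tin [256 182] x [0.4499 0.5067] y [-0.3545 -0.3036] mid [ 0.4783 -0.329 ]
yel foot [253 156] x [0.4435 0.5033] y [-0.3668 -0.2929] mid [ 0.4734 -0.3299]
yel lid [253 156] x [0.4397 0.4935] y [-0.3633 -0.2969] mid [ 0.4666 -0.3301]
cap [198 230] x [0.4124 0.473 ] y [0.1982 0.2653] mid [0.4427 0.2318]
cap [125 112] x [0.6786 0.9258] y [0.3475 0.5962] mid [0.8022 0.4718]
green lid [204 177] x [0.5656 0.6579] y [0.1775 0.2696] mid [0.6117 0.2235]
```

play_rows([
  [[0.014,-0.002,0.1],[0,0,0]],
  [[0.014,-0.002,0.22],[0,0,0]],
  [[0.014,-0.002,0.35],[0,0,0]],
  [[0.014,-0.002,0.46],[0,0,0]],
  [[0.014,-0.002,0.54],[0,0,0]],
  [[0.014,-0.002,0.575],[0,0,0]],
  [[0.014,-0.002,0.582],[0,0,0]],
  [[0.014,-0.002,0.582],[0,0,0]],
  [[0.014,-0.002,0.582],[0,0,0]],
])

```text
time: 30.68
tool_pos: [0.482, -0.3333, 0.0687]
tcp_rot: [-0.001, 3.139, -0.003]
wrist_force: [-0.9, -0.2, 0.2]
width: 1.0
grip_force: 0.0
```

play_rows([
  [[0,0,0],[0,0,0]],
  [[0,0,0],[0,0,0]],
  [[0,0,0],[0,0,0]],
  [[0,0,0],[0,0,0]],
  [[0,0,0],[0,0,0]],
  [[0,0,0],[0,0,0]],
  [[0,0,0],[0,0,0]],
], claw=-1, newtons=25)

```text
time: 31.27
tool_pos: [0.4815, -0.3333, 0.0687]
tcp_rot: [0.001, 3.14, -0.001]
wrist_force: [-1.0, 1.9, 6.8]
width: 0.598
grip_force: 26.0
```

play_rows([
  [[0,0,-0.04],[0,0,0]],
  [[0,0,-0.12],[0,0,0]],
  [[0,0,-0.22],[0,0,0]],
  [[0,0,-0.32],[0,0,0]],
  [[0,0.02,-0.42],[0,0,0]],
  [[-0.01,0.08,-0.48],[0,0,0]],
  [[-0.03,0.17,-0.5],[0,0,0]],
  [[-0.06,0.27,-0.5],[0,0,0]],
  [[-0.1,0.37,-0.5],[0,0,0]],
  [[-0.14,0.47,-0.5],[0,0,0]],
  [[-0.18,0.57,-0.5],[0,0,0]],
  [[-0.22,0.67,-0.5],[0,0,0]],
  [[-0.25,0.75,-0.5],[0,0,0]],
  [[-0.25,0.8,-0.5],[0,0,0]],
  [[-0.25,0.83,-0.5],[0,0,0]],
  [[-0.25,0.83,-0.5],[0,0,0]],
])

```text
time: 32.6
tool_pos: [0.5425, -0.1244, 0.192]
tcp_rot: [0.002, -3.141, -0.0]
wrist_force: [-0.7, -0.3, -1.5]
width: 0.599
grip_force: 26.6
```

play_rows([
  [[-0.02,0.04,0],[0,0,0]],
  [[-0.05,0.11,0],[0,0,0]],
  [[-0.09,0.2,0],[0,0,0]],
  [[-0.14,0.3,0],[0,0,0]],
  [[-0.19,0.4,0],[0,0,0]],
  [[-0.24,0.5,0],[0,0,0]],
  [[-0.29,0.6,0],[0,0,0]],
  [[-0.34,0.7,0],[0,0,0]],
  [[-0.38,0.77,0],[0,0,0]],
  [[-0.4,0.81,0],[0,0,0]],
  [[-0.4,0.83,0],[0,0,0]],
  [[-0.4,0.83,0],[0,0,0]],
  [[-0.4,0.83,0],[0,0,0]],
])

```text
time: 33.68
tool_pos: [0.6426, 0.0811, 0.1918]
tcp_rot: [-0.001, -3.141, 0.001]
wrist_force: [0.4, -0.3, -0.5]
width: 0.601
grip_force: 26.6
```

play_rows([
  [[-0.004,0.002,0.05],[0,0,0]],
  [[-0.004,0.002,0.13],[0,0,0]],
  [[-0.004,0.002,0.24],[0,0,0]],
  [[-0.004,0.002,0.35],[0,0,0]],
  [[-0.004,0.002,0.46],[0,0,0]],
  [[-0.004,0.002,0.56],[0,0,0]],
  [[-0.004,0.002,0.62],[0,0,0]],
  [[-0.004,0.002,0.65],[0,0,0]],
  [[-0.004,0.002,0.66],[0,0,0]],
  [[-0.004,0.002,0.66],[0,0,0]],
  [[-0.004,0.002,0.66],[0,0,0]],
])

```text
time: 34.6
tool_pos: [0.6451, 0.0823, 0.0282]
tcp_rot: [0.001, 3.14, 0.0]
wrist_force: [0.6, 0.1, -1.1]
width: 0.601
grip_force: 26.6
```

play_rows([
  [[0,0,0.005],[0,0,0]],
  [[0,0,0.01],[0,0,0]],
  [[0,0,0.013],[0,0,0]],
  [[0,0,0.015],[0,0,0]],
  [[0,0,0.015],[0,0,0]],
  [[0,0,0.015],[0,0,0]],
])

```text
time: 35.1
tool_pos: [0.6442, 0.0827, 0.0234]
tcp_rot: [-0.0, 3.141, 0.0]
wrist_force: [0.2, -0.0, -0.8]
width: 0.598
grip_force: 26.6
```

play_rows([
  [[0,0,0.003],[0,0,0]],
  [[0,0,0.006],[0,0,0]],
  [[0,0,0.009],[0,0,0]],
  [[0,0,0.009],[0,0,0]],
  [[0,0,0.009],[0,0,0]],
  [[0,0,0.009],[0,0,0]],
])

```text
time: 35.6
tool_pos: [0.6442, 0.0827, 0.0217]
tcp_rot: [0.0, 3.142, 0.0]
wrist_force: [-2.6, -0.8, 6.2]
width: 0.6
grip_force: 27.1
```

Contact at the expected height. Releasing, then back for the yellow pot.

play_rows([
  [[0,0,0],[0,0,0]],
  [[0,0,0],[0,0,0]],
  [[0,0,0],[0,0,0]],
  [[0,0,0],[0,0,0]],
  [[0,0,-0.08],[0,0,0]],
  [[0,0,-0.2],[0,0,0]],
  [[0,0,-0.35],[0,0,0]],
  [[0,0,-0.5],[0,0,0]],
  [[0,0,-0.65],[0,0,0]],
  [[0,0,-0.72],[0,0,0]],
  [[0,0,-0.72],[0,0,0]],
], claw=1)

```text
time: 36.52
tool_pos: [0.6481, 0.083, 0.2083]
tcp_rot: [0.0, 3.13, 0.002]
wrist_force: [0.3, -0.8, 0.6]
width: 0.997
grip_force: 0.0
```

play_rows([
  [[0.3,-0.82,0],[0,0,0]],
  [[0.3,-0.82,0],[0,0,0]],
  [[0.3,-0.82,0],[0,0,0]],
  [[0.3,-0.82,0],[0,0,0]],
  [[0.3,-0.82,0],[0,0,0]],
  [[0.3,-0.82,0],[0,0,0]],
  [[0.3,-0.82,0],[0,0,0]],
])

```text
time: 37.1
tool_pos: [0.5673, -0.125, 0.1996]
tcp_rot: [-0.007, -3.139, 0.0]
wrist_force: [0.4, 0.3, 0.1]
width: 0.999
grip_force: 0.0
```

play_rows([
  [[0.34,-0.83,0],[0,0,0]],
  [[0.34,-0.83,0],[0,0,0]],
  [[0.34,-0.83,0],[0,0,0]],
  [[0.34,-0.83,0],[0,0,0]],
  [[0.34,-0.83,0],[0,0,0]],
  [[0.34,-0.83,0],[0,0,0]],
  [[0.34,-0.83,0],[0,0,0]],
  [[0.34,-0.83,0],[0,0,0]],
])

```text
time: 37.77
tool_pos: [0.4843, -0.3293, 0.2001]
tcp_rot: [-0.002, -3.141, -0.003]
wrist_force: [0.1, -0.5, -0.2]
width: 1.003
grip_force: 0.0
```

```bash
python3 - <<'E'
from h import *
for i in range(3): c=cam("wrist")
s=bot.read_state();p=s["tool_pos"];print(np.round(p,4))
y=mask(c,18,32,110,70);ext(c,y,.018,"yel foot",100);ext(c,y,.052,"yel lid",100)
t=cam("top");ext(t,mask(t,172,8,130,80),.045,"red top@.045",60);ext(t,mask(t,172,8,130,80),.005,"red top@.005",60)
E
```

```text
[ 0.4849 -0.3281  0.2005]
yel foot [252 170] x [0.4439 0.5257] y [-0.3674 -0.2929] mid [ 0.4848 -0.3302]
yel lid [252 170] x [0.4399 0.5131] y [-0.3635 -0.2968] mid [ 0.4765 -0.3301]
red top@.045 [155 256] x [0.3163 0.4091] y [0.321  0.4147] mid [0.3627 0.3678]
red top@.045 [250 170] x [0.5914 0.684 ] y [0.0336 0.1255] mid [0.6377 0.0796]
red top@.005 [155 256] x [0.3139 0.4091] y [0.3286 0.4248] mid [0.3615 0.3767]
red top@.005 [250 170] x [0.5961 0.6911] y [0.0337 0.1281] mid [0.6436 0.0809]
```

play_rows([
  [[0.014,-0.008,0.1],[0,0,0]],
  [[0.014,-0.008,0.22],[0,0,0]],
  [[0.014,-0.008,0.36],[0,0,0]],
  [[0.014,-0.008,0.5],[0,0,0]],
  [[0.014,-0.008,0.62],[0,0,0]],
  [[0.014,-0.008,0.69],[0,0,0]],
  [[0.014,-0.008,0.72],[0,0,0]],
  [[0.014,-0.008,0.725],[0,0,0]],
  [[0.014,-0.008,0.725],[0,0,0]],
  [[0.014,-0.008,0.725],[0,0,0]],
])

```text
time: 38.8
tool_pos: [0.4822, -0.3324, 0.0216]
tcp_rot: [-0.001, 3.139, -0.003]
wrist_force: [-0.9, -0.5, 0.2]
width: 1.005
grip_force: 0.0
```

play_rows([
  [[0,0,0],[0,0,0]],
  [[0,0,0],[0,0,0]],
  [[0,0,0],[0,0,0]],
  [[0,0,0],[0,0,0]],
  [[0,0,0],[0,0,0]],
  [[0,0,0],[0,0,0]],
], claw=-1, newtons=30)

```text
time: 39.3
tool_pos: [0.4819, -0.3326, 0.0218]
tcp_rot: [0.001, 3.139, -0.002]
wrist_force: [0.3, 2.8, 6.0]
width: 0.736
grip_force: 33.2
```

play_rows([
  [[0,0,-0.04],[0,0,0]],
  [[0,0,-0.1],[0,0,0]],
  [[0,0,-0.2],[0,0,0]],
  [[0,0,-0.32],[0,0,0]],
  [[0,0.02,-0.42],[0,0,0]],
  [[0.01,0.08,-0.48],[0,0,0]],
  [[0.02,0.17,-0.5],[0,0,0]],
  [[0.03,0.27,-0.5],[0,0,0]],
  [[0.04,0.37,-0.5],[0,0,0]],
  [[0.05,0.47,-0.5],[0,0,0]],
  [[0.06,0.57,-0.5],[0,0,0]],
  [[0.06,0.66,-0.5],[0,0,0]],
  [[0.06,0.73,-0.5],[0,0,0]],
  [[0.06,0.76,-0.5],[0,0,0]],
  [[0.06,0.76,-0.5],[0,0,0]],
])

```text
time: 40.55
tool_pos: [0.4654, -0.1407, 0.1452]
tcp_rot: [-0.003, 3.141, -0.0]
wrist_force: [-0.2, -0.8, -1.2]
width: 0.74
grip_force: 33.5
```

play_rows([
  [[0.01,0.04,0],[0,0,0]],
  [[0.02,0.11,0],[0,0,0]],
  [[0.03,0.2,0],[0,0,0]],
  [[0.04,0.3,0],[0,0,0]],
  [[0.05,0.4,0],[0,0,0]],
  [[0.06,0.5,0],[0,0,0]],
  [[0.06,0.6,0],[0,0,0]],
  [[0.06,0.69,0],[0,0,0]],
  [[0.06,0.74,0],[0,0,0]],
  [[0.06,0.76,0],[0,0,0]],
  [[0.06,0.76,0],[0,0,0]],
  [[0.06,0.76,0],[0,0,0]],
])

```text
time: 41.55
tool_pos: [0.4507, 0.0475, 0.1448]
tcp_rot: [-0.0, -3.142, 0.001]
wrist_force: [-1.2, 0.2, -0.9]
width: 0.743
grip_force: 33.5
```

```bash
python3 - <<'E'
from h import *
for i in range(3): c=cam("wrist")
s=bot.read_state();p=s["tool_pos"];print(np.round(p,4),s["grip_force"],s["width"])
y=mask(c,18,32,110,70);ext(c,y,p[2]+.030,"pot lid",100);ext(c,y,.005,"coaster",100)
E
```

```text
[0.4507 0.0472 0.1448] 33.531498312950134 0.7400988873357978
pot lid [252 246] x [0.3836 0.481 ] y [0.0147 0.077 ] mid [0.4323 0.0459]
coaster [252 246] x [0.4014 0.646 ] y [-0.0329  0.1239] mid [0.5237 0.0455]
```

play_rows([
  [[-0.006,0,0.05],[0,0,0]],
  [[-0.006,0,0.13],[0,0,0]],
  [[-0.006,0,0.23],[0,0,0]],
  [[-0.006,0,0.33],[0,0,0]],
  [[-0.006,0,0.42],[0,0,0]],
  [[-0.006,0,0.47],[0,0,0]],
  [[-0.006,0,0.495],[0,0,0]],
  [[-0.006,0,0.502],[0,0,0]],
  [[-0.006,0,0.502],[0,0,0]],
  [[-0.006,0,0.502],[0,0,0]],
])

```text
time: 42.53
tool_pos: [0.4533, 0.0479, 0.0203]
tcp_rot: [0.001, 3.14, 0.0]
wrist_force: [-0.2, -0.0, -0.2]
width: 0.742
grip_force: 33.5
```

play_rows([
  [[0,0,0.005],[0,0,0]],
  [[0,0,0.01],[0,0,0]],
  [[0,0,0.014],[0,0,0]],
  [[0,0,0.016],[0,0,0]],
  [[0,0,0.016],[0,0,0]],
  [[0,0,0.016],[0,0,0]],
])

```text
time: 43.03
tool_pos: [0.4521, 0.0482, 0.0154]
tcp_rot: [0.0, 3.141, -0.0]
wrist_force: [-0.5, 0.1, -1.2]
width: 0.738
grip_force: 33.5
```

play_rows([
  [[0,0,0.003],[0,0,0]],
  [[0,0,0.006],[0,0,0]],
  [[0,0,0.007],[0,0,0]],
  [[0,0,0.007],[0,0,0]],
  [[0,0,0.007],[0,0,0]],
  [[0,0,0.007],[0,0,0]],
])

```text
time: 43.53
tool_pos: [0.4522, 0.0482, 0.0148]
tcp_rot: [0.0, -3.141, 0.0]
wrist_force: [-5.5, 1.9, 12.3]
width: 0.736
grip_force: 34.9
```

play_rows([
  [[0,0,0],[0,0,0]],
  [[0,0,0],[0,0,0]],
  [[0,0,0],[0,0,0]],
  [[0,0,0],[0,0,0]],
  [[0,0,-0.08],[0,0,0]],
  [[0,0,-0.2],[0,0,0]],
  [[0,0,-0.35],[0,0,0]],
  [[0,0,-0.5],[0,0,0]],
  [[0,0,-0.65],[0,0,0]],
  [[0,0,-0.8],[0,0,0]],
  [[0,-0.1,-0.9],[0,0,0]],
  [[0,-0.4,-0.9],[0,0,0]],
  [[0,-0.8,-0.9],[0,0,0]],
  [[0,-0.95,-0.9],[0,0,0]],
  [[0,-0.95,-0.9],[0,0,0]],
  [[0,-0.95,-0.9],[0,0,0]],
], claw=1)

```text
time: 44.87
tool_pos: [0.4517, -0.187, 0.2386]
tcp_rot: [-0.0, 3.141, -0.0]
wrist_force: [0.9, 0.9, 0.5]
width: 0.996
grip_force: 0.0
```

```bash
python3 - <<'E'
from h import *
for i in range(3): c=cam("top")
d=cam("scene");w=cam("wrist");print(np.round(bot.read_state()["tool_pos"],4))
for n,k in (("top",c),("scene",d)):
    y=mask(k,18,32,110,70);ext(k,y,.005,n+" yel",200)
A=cv2.resize(c["image"][130:270,180:320],(400,400),interpolation=cv2.INTER_CUBIC);B=cv2.resize(d["image"][120:260,190:330],(400,400),interpolation=cv2.INTER_CUBIC)
cv2.imwrite("pics/final.png",np.hstack([A,B])[:,:,::-1])
E
```

```text
[ 0.4517 -0.185   0.238 ]
top yel [259 230] x [0.4045 0.5007] y [-0.0029  0.0934] mid [0.4526 0.0452]
top yel [465 212] x [0.4477 0.5963] y [-0.6784 -0.5512] mid [ 0.522  -0.6148]
top yel [ 16 252] x [0.1548 0.5621] y [0.7602 0.8872] mid [0.3585 0.8237]
scene yel [228 202] x [0.3887 0.502 ] y [-0.0007  0.125 ] mid [0.4454 0.0621]
scene yel [ 50 130] x [-0.5625 -0.2453] y [-0.0086  0.1875] mid [-0.4039  0.0895]
scene yel [354  68] x [-0.0023  0.6279] y [0.9214 1.7909] mid [0.3128 1.3562]
scene yel [36 61] x [-1.6368 -0.7042] y [0.1961 1.0691] mid [-1.1705  0.6326]
```

View pics/final.png

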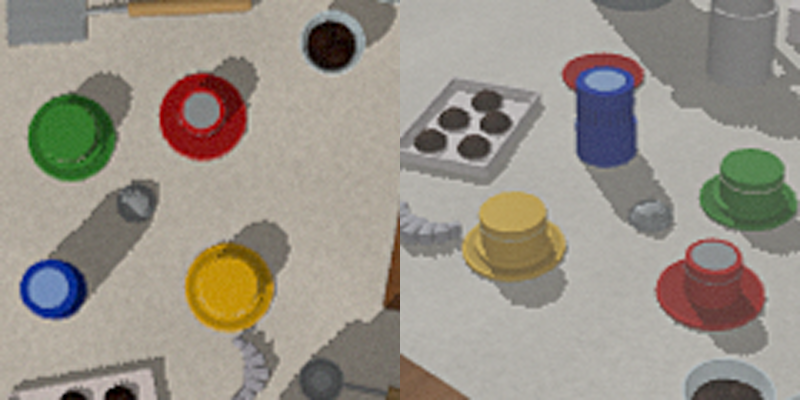

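All things stand upright and centred. Top crop: green (72,137), red (202,116), yellow (229,286), closed warmer (53,289). The dish at (333,42) is undisturbed. Handing in.

```bash
python3 -c "
from workcell import bot
print(bot.finish_job())"
```

```text
the job is handed in; nothing more can be done
None
```

I handed the job in at about 45 s, with no verdict returned: the jar is in the warmer under the closed cap, the yellow and green pots and the red tin stand on their own coasters, and the glass dish was left untouched.

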